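Bring the red-spotted sample under the tester's needle, past the one-way pawl

ROBOT

A 6-joint arm with a two-finger parallel gripper is mounted at the origin on a cart in front of the work surface, level with it; the furniture and walls round the work are solid. World frame = base frame: x ahead of the robot, y to its left, z up, the work surface at z = 0. Lengths are in mm, angles in rad, forces in N, time in s.
With the tool pointing down it reaches from about 350 to 850 mm from the base axis. Payload 8.1 kg.
Tool frame: the origin (TCP) lies where the fingers leave the gripper's body, on its centre line; the fingertips stand 73 mm ahead of it and the grasp point (between the pads) lies 54 mm ahead of it (bot.tips_ahead is the distance from the TCP to the fingertips, in mm); z points along the fingers, y is the direction in which the jaws open and shut (so a half turn about z gives the same grasp; the last joint's range is limited). The gripper opens to 85 mm and grips with 20 to 120 N. Pads are 22 mm wide; open, the fingers measure 114 mm over their backs; the gripper's body (76 mm by 85 mm) begins 54 mm behind the grasp point. The pads swing forward as they close: fully open they stand 13 mm farther back than shut.
Start: joints at [1.1, 0.13, 1.488, -0, 1.523, -0.085], TCP at [225.76, 555.912, 303.892] pointing down, gripper open.
Joint ranges: [-2.96, 2.96], [-0.89, 2.26], [0.02, 2.5], [-1.34, 4.48], [0, 2.73], [-2.66, 2.66]. Speed limits (rad/s): [2.39, 2.39, 2.79, 3.14, 3.14, 3.14].

INTERFACE

Orientations are given as [roll, pitch, yaw] about the fixed x, y, z axes, in that order (R = Rz(yaw) Ry(pitch) Rx(roll)).
In Python, from rig import bot gives the robot as it stands. The module is installed in compiled form; this text tells all that it offers.
- The arm moves only by the tool apply_moves, never from a script. Its argument "series" is a list of rows, each an object with "translation": the shift along the tool's x, y, z in m, a list of three; "twist": the turn, a rotation vector about the tool's x, y, z in rad, a list of three; "fingers": the opening, from -1 (shut) to 1 (fully open). A call has exactly 5 rows; each row is the pose to reach, as a shift and turn from the pose commanded when the call began, along the tool's axes at that moment; what a row does not reach only later rows make up. A row lasts 1/12 s, in which the tool goes at most 41.7 mm and 7.16 degrees, less where a joint would pass 70% of its speed; a pose out of reach is approached as far as the arm can. A call with a gripper value outside its range is refused whole. The fingers move at their own pace and stop on an object; "squeeze" is the grip in N (left out, the last holds). Time passes only in rows, so rows that repeat a pose let the fingers close, or fill a call up. It gives the time, the measured TCP pose, the force and the opening at its end, in the units of the state.
- bot.observe(): the state, without advancing time (a new reading comes with each control period).
- bot.camera(name): name is "side" or "top"; returns a dict with "pixels" (480x640x3 uint8, red, green, blue), "vfov" (degrees; the focal length in pixels is half the picture's height over the tangent of half this angle, whatever the lens; pixels are square), "cx", "cy" (the principal point, pixels), "world_from_camera" (4x4, takes a point from camera to world coordinates). Camera axes: x right, y down, z forward; pixel columns grow to the right and rows downward; lengths in mm; the calibration is good to about 2 mm. A picture is of the moment at which its call begins. There is no depth.
- bot.close_job(): hands the job in, once; it reports no verdict.
Trained networks look in a picture, given as the dict that the camera call returned (one of the last four; its "shot" number tells which), for a name from the list of things; names that differ only in an ending like _2 or _b are one class to them, and where a whole thing is asked for, a point or a joint stands for the part that bears it (a point fixed in the world has none). Each returns a list of dicts, best first, with "conf" (0 to 1); they miss things now and then, are a little off and sometimes report something else, mostly with a low value. They report only what shows in the picture. A call takes as long as a camera call.
- bot.cut_out(picture, thing): "mask" (480x640 bool, what is visible of it) and "location" ([column, row] in pixels, amid what is visible of it).
The state is a dict: "time": time; "q": joint angles; "qd": joint speeds; "effort": joint torques, N m; "eef_pos": TCP position; "tool_rot": TCP orientation; "ft_force": force on the tool from outside, world axes, zero at the start; "wrist_torque": the same for the moment, N m; "gripper_width": finger opening in mm.
Only numpy, scipy, OpenCV 4.12 (cv2) and the standard library are available. Lean on these libraries where they do the work, as an engineer would, in place of code of your own. Each camera call takes 0.05 s, during which the arm holds its last target.

TASK

On the needle tester, take the blue sample slide by its black upright grip and push it in under the yellow guard bar, click by click, until the sample with the red spot sits directly under the needle tip and the sprung brass pawl has dropped behind that sample's tooth, so that the slide cannot slip back (drawing it gently back against the pawl lines it up; there is no way back if you run on to the next click). Then let go, keeping all samples in their pockets, the needle untouched and everything else on the bench where it is.

Things in the scene. Friction and masses are not known exactly. Their poses are not given: they have to be found in the camera images.
- needle_tester: Fixed tester, base plate 345 x 130 mm, top at z = 10 mm, x = -205 to +140 mm. Origin: on the worktop straight below the needle tip; z up; +x is the push-in direction of the slide, from the open end (to the robot's left) to the grey column (to the robot's right); y to the left seen that way (away from the robot). End stop for the slide's front end at x = +106 mm.
- channel_mouth (a point): Open end of the slide's channel, on the base plate (10 mm above the worktop), on the centre line, 198 mm before the needle. Two side rails with hold-down lips guide the slide with 1 mm play each side; lips' tops are 28 mm above the worktop, their inner edges 34 mm either side of the centre line.
- guard_bar (a point): Middle of the end bar of the yellow guard hoop (14 mm tube, 190 mm above the worktop), 124 mm before the needle, across the channel; side bars run back from it 85 mm either side. An upright gripper cannot follow the slide's grip in past this bar: lean the tool 35 to 45 degrees, its top towards the open end (-x of the tester), to reach in under it.
- needle_tip (a point): Point of the fixed vertical needle, 37 mm above the worktop (6 mm above the tops of the samples). Needle holder above it is up to 28 mm across; head bottom at z = 214 mm.
- pawl (a joint): Angle (rad) of the brass pawl, a 50 mm sprung arm on the tester's +y side that slopes down and forward: 0 down, about 0.12 on top of a tooth. A tooth going in lifts it (2 to 5 N of push); it drops (clicks) once the tooth's rear face has passed its tip, and then blocks that tooth on the way back. After a click there are 8 mm or more of free travel before the next tooth lifts it.
- pawl_seat (a point): Fixed point of the tester at the pawl's tip, 28 mm from the needle on the tester's +y side, 28 mm above the worktop. When a tooth of the slide is drawn back against the pawl here, the sample beside that tooth stands within 1.5 mm of the needle's axis. The pawl's bracket, 56 mm high, stands 31 to 53 mm before it and 16 to 26 mm further to +y.
- slide: Loose blue slide, 176 x 78 x 12 mm, 0.25 to 0.5 kg, in the tester's channel. Origin: centre of its underside; x forward along the channel. Three pockets 6 mm deep, 23 mm across, at x = +72, +44, +16 mm, y = 0; beside each at y = +28 mm a steel ratchet tooth, 8 mm long, 6 mm above the slide's top, its rear face level with the pocket's centre.
- slide_grip (a point): Point in the black upright grip at the slide's rear, on its centre line, 74 mm behind the slide's origin and 54 mm above the worktop. The grip is a post 24 mm wide (across the channel) and 18 mm long (along it), rising from 22 to 74 mm above the worktop; this point is 20 mm below its top.
- sample_red: White disc with a red spot on top, 22 mm across, 9 mm thick, lying loose in one of the slide's three pockets (any of the three) and standing 3 mm above the slide's top. Origin: centre of its underside; z up.
- sample_a: Plain white disc of the same size in another pocket. Origin: centre of its underside.
- sample_b: Plain white disc of the same size in the remaining pocket. Origin: centre of its underside.
- needle: The needle with its holder, fixed, up to 28 mm across, from the needle tip up to the head; must not be touched. Origin: at the needle tip.
- stapler: Bystander: red stapler, 136 mm long, on the far side of the tester. Origin: centre of its underside.
- mug: Bystander: mug, 93 mm tall, far left. Origin: centre of its underside.
- marker_blue: Bystander: blue marker, 126 mm long, beyond the tester's column, to the robot's right. Origin: centre of its underside.
- dropper: Bystander: brown dropper bottle, 102 mm tall, on the far side of the tester. Origin: centre of its underside.

How it is judged (in metres and radians):
At the end, for the whole second after the job is handed in: The centre of the red-spotted sample is within 3 mm (horizontally) of the needle tip, the pawl is down (under 0.03 rad), the slide lies at rest in its channel (raised less than 2.5 mm), and all three samples lie in their pockets (raised less than 3 mm) (horizontal distance between sample_red and needle_tip below 0.003 m and value of joint pawl below 0.03 rad and linear speed of slide below 0.01 m/s and z of slide in the frame of needle_tester below 0.0125 m and z of each of sample_red, sample_a, sample_b in the frame of slide below 0.009 m); the robot touches nothing.
It fails at once if the needle or its holder is touched (contact force between anything else and needle above 1 N).
It fails at once if a bystander (stapler, mug, blue marker or dropper bottle) is moved by more than 30 mm (distance of any of stapler, mug, marker_blue, dropper from where it was at the start of the episode above 0.03 m).
It also fails if it takes over 38 s, if anything falls off the work surface, if the arm or the gripper's body presses on something with over 40 N, if the wrist force passes 120 N, or if a joint passes its speed limit or range.

## Working session

There is one attempt and no reset: what is moved stays moved. The work goes in short steps, Python scripts to look and compute and a tool call to move; the robot and the scene stay as the last step left them, time stands still between calls to the robot, and variables do not carry over. Pictures are saved under pics/ and viewed, and the job is handed in when it is done.

Besides the shell and the picture viewer there is one more tool, called after "Call:" as name([rows], argument=value, ...), one row to a line, values as JSON. apply_moves: Moves the arm, as the interface text tells. Its arguments: {"type":"object","properties":{"series":{"type":"array","items":{"type":"object","properties":{"translation":{"type":"array","items":{"type":"number"}},"twist":{"type":"array","items":{"type":"number"}},"fingers":{"type":"number"}}}},"squeeze":{"type":"number"}},"required":["series"]}

```bash
ls; mkdir -p pics; python3 - <<'E'
from rig import bot
import cv2,pickle
s=bot.observe(); print(s)
for n in("side","top"):
    p=bot.camera(n); cv2.imwrite(f"pics/{n}0.png",p["pixels"][:,:,::-1]); pickle.dump(p,open(f"{n}0.pkl","wb"))
    print(n,{k:v for k,v in p.items() if k!="pixels"})
    for t in["needle_tester","slide","slide_grip","sample_red","sample_a","guard_bar","needle","pawl","stapler","mug","dropper"]:
        try: print(t,[(round(d["conf"],2),[round(float(v),1) for v in d["location"]],int(d["mask"].sum())) for d in bot.cut_out(p,t)][:4])
        except Exception as e: print(t,e)
E
```

```text
pics
{'time': 0.0, 'q': array([ 1.09962515e+00,  1.31168124e-01,  1.48928414e+00, -1.60673542e-05,
        1.52296201e+00, -8.53994547e-02]), 'qd': array([-0.00077238, -0.00037345,  0.00167093, -0.00169835, -0.00067375,
        0.00077722]), 'effort': array([-4.31432791e-04, -5.69410408e+01, -5.00550735e+01, -5.31659152e-04,
        1.54584873e-02, -2.38362912e-05]), 'eef_pos': array([225.56253684, 555.54787689, 302.8374636 ]), 'tool_rot': array([-3.13977631e+00, -1.39386554e-04,  2.75582159e+00]), 'ft_force': array([0.05934839, 0.67905066, 0.78061167]), 'wrist_torque': array([0.01512219, 0.00822013, 0.04566517]), 'gripper_width': 85.30439576613342}
side {'vfov': 47.498427054676895, 'cx': 310.62828893373097, 'cy': 248.66040218104988, 'world_from_camera': array([[-9.40535165e-01, -1.44777224e-01,  3.07299787e-01,
         1.13758993e+02],
       [-3.39558399e-01,  3.74911914e-01, -8.62636163e-01,
         1.25638722e+03],
       [ 9.67971800e-03, -9.15685870e-01, -4.01778162e-01,
         7.20263313e+02],
       [ 0.00000000e+00,  0.00000000e+00,  0.00000000e+00,
         1.00000000e+
[... 631 characters left out ...]
+01],
       [-3.14950329e-03, -3.08198612e-01, -9.51316822e-01,
         1.35483210e+03],
       [ 0.00000000e+00,  0.00000000e+00,  0.00000000e+00,
         1.00000000e+00]]), 'shot': 2}
needle_tester [(0.82, [344.1, 257.1], 7601)]
slide [(0.8, [295.4, 278.4], 1307)]
slide_grip [(0.79, [296.5, 276.9], 1403)]
sample_red [(0.64, [297.9, 273.8], 56)]
sample_a [(0.62, [322.9, 272.1], 48), (0.32, [125.5, 332.0], 1511)]
guard_bar [(0.74, [347.7, 258.6], 7791), (0.73, [323.3, 271.2], 51)]
needle [(0.16, [346.7, 203.3], 213)]
pawl [(0.58, [317.1, 263.1], 65)]
stapler [(0.56, [392.3, 189.2], 444)]
mug []
dropper [(0.74, [319.0, 261.1], 55), (0.55, [346.3, 202.7], 198), (0.48, [341.3, 258.0], 8049)]
```

View pics/side0.png

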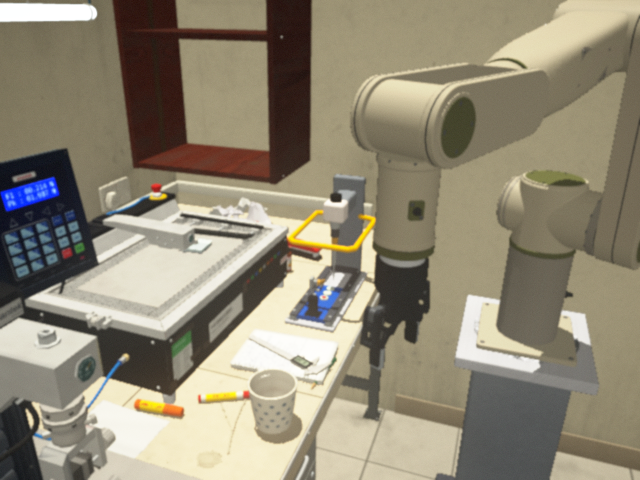

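View pics/top0.png

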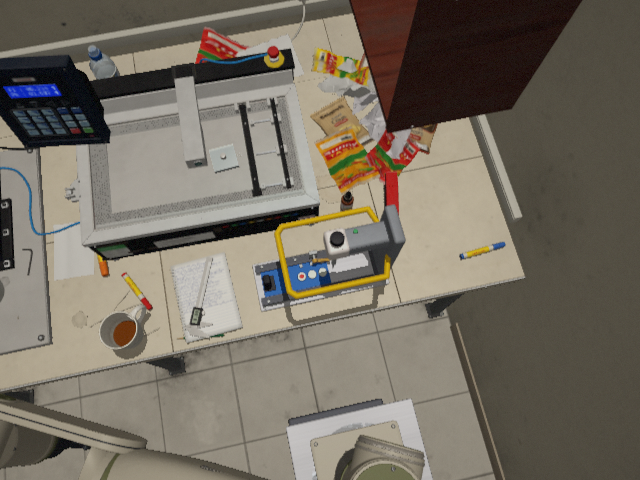

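```bash
python3 - <<'E'
import cv2
a=cv2.imread("pics/top0.png")[160:360,220:480]; cv2.imwrite("pics/top0z.png",cv2.resize(a,None,fx=3,fy=3,interpolation=cv2.INTER_CUBIC))
a=cv2.imread("pics/side0.png")[150:350,220:480]; cv2.imwrite("pics/side0z.png",cv2.resize(a,None,fx=3,fy=3,interpolation=cv2.INTER_CUBIC))
E
```

```text
(no output)
```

View pics/top0z.png

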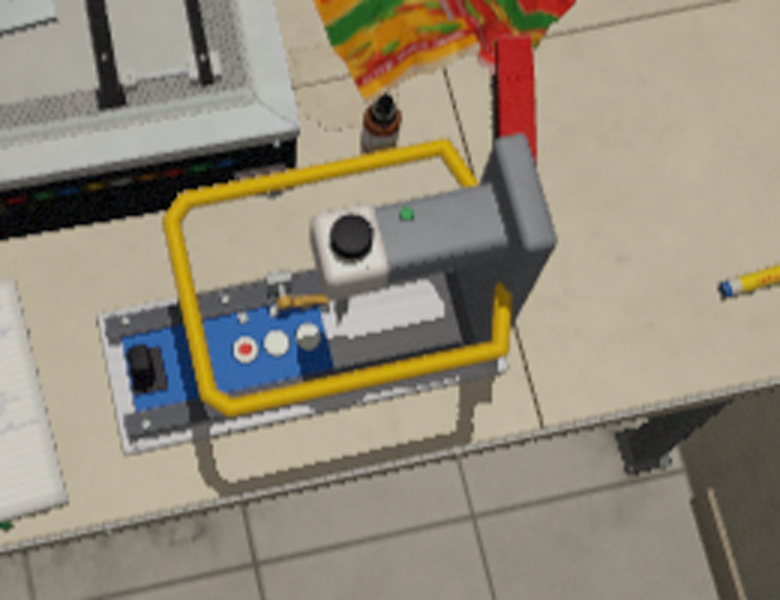

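View pics/side0z.png

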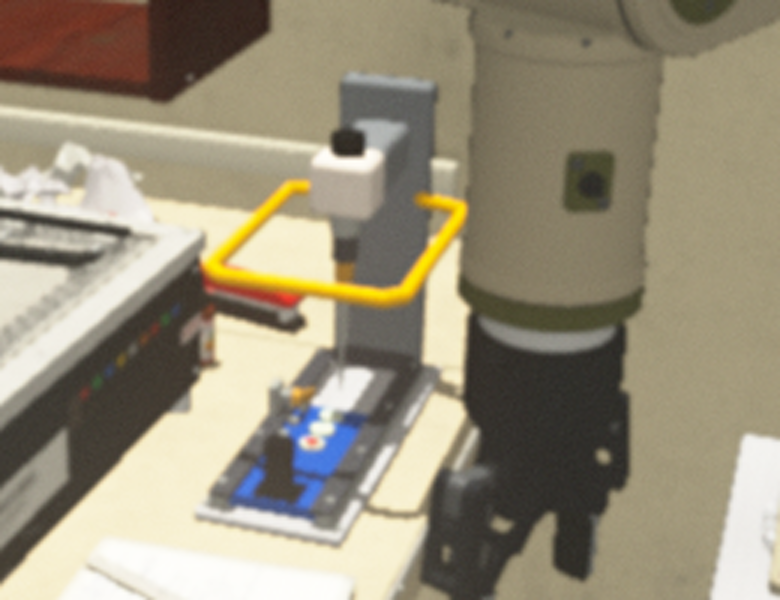

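```bash
cat > h.py <<'E'
import numpy as np,pickle
from scipy.optimize import least_squares
def proj(p,P):
    T=np.linalg.inv(p["world_from_camera"]); P=np.atleast_2d(P)
    c=P@T[:3,:3].T+T[:3,3]; f=240/np.tan(np.radians(p["vfov"])/2)
    return np.c_[p["cx"]+f*c[:,0]/c[:,2], p["cy"]+f*c[:,1]/c[:,2]]
def t2w(a,P):
    x,y,th=a[:3]; c,s=np.cos(th),np.sin(th); P=np.atleast_2d(np.asarray(P,float))
    return np.c_[x+c*P[:,0]-s*P[:,1], y+s*P[:,0]+c*P[:,1], P[:,2]]
E
cat > fit.py <<'E'
from h import *
top=pickle.load(open("top0.pkl","rb"));side=pickle.load(open("side0.pkl","rb"))
for p in(top,side): p.setdefault
Z=lambda u,o:np.array(u)/3+np.array(o)-1/3
obs=[]  # cam, tester pt, slide-rel?, px, label
def T(P,u,sl=0): obs.append((top,P,sl,Z(u,(220,160))))
def S(P,u,sl=0): obs.append((side,P,sl,Z(u,(220,150))))
T((-205,65,10),(98,316)); T((-205,-65,10),(125,453)); T((-124,0,190),(193,305))
T((16,0,31),(245,349),1);T((44,0,31),(277,343),1);T((72,0,31),(308,335),1)
S((-205,65,10),(197,514));S((-205,-65,10),(338,540));S((-124,0,190),(310,285))
S((16,0,31),(312,442),1);S((44,0,31),(320,427),1);S((0,0,37),(341,388))
def res(a,full=False):
    r=[]
    for p,P,sl,u in obs:
        P=np.array(P,float)
        if sl:P[0]+=a[3]
        r.append(proj(p,t2w(a,P))[0]-u)
    r=np.array(r); return r if full else r.ravel()
s=least_squares(res,[600,0,-1.4,-100],loss="soft_l1",x_scale=[10,10,.05,10])
print(s.x); print(np.round(res(s.x,True),1))
np.save("pose.npy",s.x)
E
python3 fit.py
```

```text
[ 505.62930563  -41.02429475   -1.56304498 -101.37768936]
[[-0.5 -0.7]
 [-0.1  0.8]
 [-0.7  0.5]
 [-0.5 -0.2]
 [-0.7 -0.5]
 [-0.5 -0.2]
 [-0.4 -2.5]
 [ 2.2 -1.5]
 [-2.  -0.5]
 [ 0.9 -2.9]
 [ 1.5 -2.6]
 [ 0.8 -0.6]]
```

```bash
cat > ov.py <<'E'
from h import *
import cv2,sys
def draw(p,a,org,name,k=4,w=200,h=150):
    im=p["pixels"][org[1]:org[1]+h,org[0]:org[0]+w,::-1]; im=cv2.resize(im,None,fx=k,fy=k,interpolation=cv2.INTER_CUBIC)
    def L(P,c,closed=True):
        u=((proj(p,t2w(a,P))-org+.5)*k).round().astype(int); cv2.polylines(im,[u],closed,c,1)
    box=lambda x0,x1,y0,y1,z:[(x0,y0,z),(x1,y0,z),(x1,y1,z),(x0,y1,z)]
    L(box(-205,140,-65,65,10),(255,0,255)); L([(-124,-85,190),(-124,85,190)],(255,0,255),0)
    L([(-124,-85,190),(50,-85,190)],(255,0,255),0);L([(-124,85,190),(50,85,190)],(255,0,255),0)
    s=a[3]; L(box(s-88,s+88,-39,39,22),(0,255,255)); L(box(s-83,s-65,-12,12,74),(0,255,0)); L(box(s-83,s-65,-12,12,22),(0,255,0))
    t=np.linspace(0,6.28,20)
    for x in(16,44,72): L(np.c_[s+x+11*np.cos(t),11*np.sin(t),31+0*t],(0,255,0)); L([(s+x,28,28),(s+x+8,28,28)],(0,200,255),0)
    L([(0,0,37),(0,0,100)],(0,0,255),0); L([(0,28,28),(-42,49,56)],(255,255,0),0)
    cv2.imwrite(name,im)
if __name__=="__main__":
    a=np.load("pose.npy")
    draw(pickle.load(open("top0.pkl","rb")),a,(245,190),"pics/ovt.png",5,160,120);draw(pickle.load(open("side0.pkl","rb")),a,(270,200),"pics/ovs.png",6,125,100+30-30)
E
python3 ov.py
```

```text
(no output)
```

View pics/ovt.png

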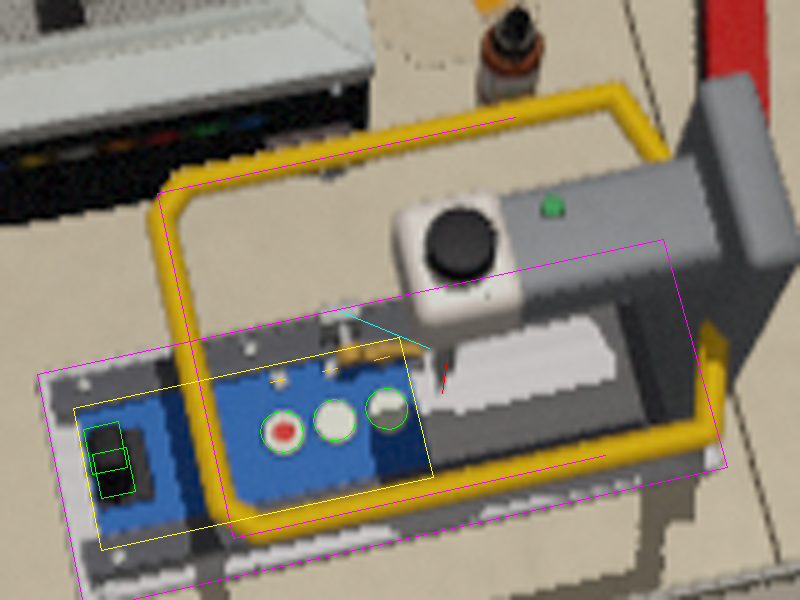

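View pics/ovs.png

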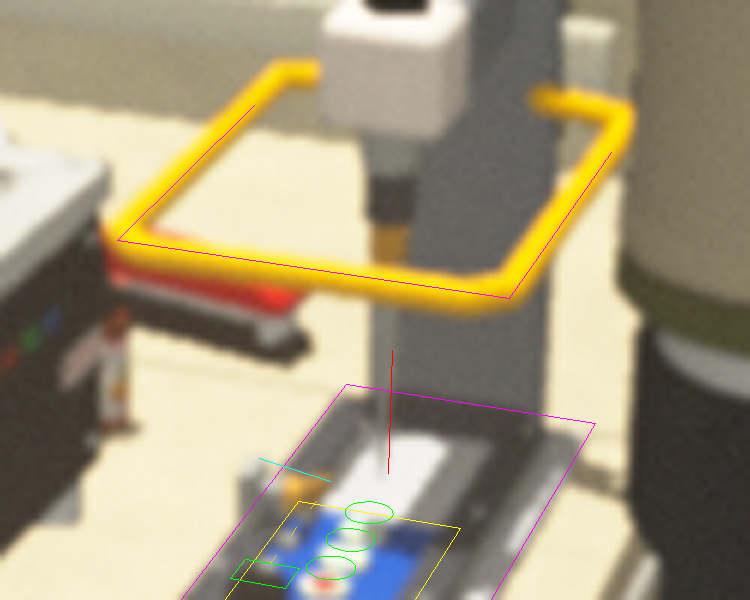

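```bash
python3 - <<'E'
from h import *
p=pickle.load(open("top0.pkl","rb")); W=p["world_from_camera"]; f=240/np.tan(np.radians(p["vfov"])/2)
for u in[(318,205),(300,220),(90,255),(90,240),(130,345),(400,190)]:
  d=W[:3,:3]@np.array([(u[0]-p["cx"])/f,(u[1]-p["cy"])/f,1]); 
  for z in(0,100,200): print(u,z,np.round(W[:3,3]+d*(z-W[2,3])/d[2]))
a=np.load("pose.npy")
print(t2w(a,[(-175,0,54),(-124,0,190),(-90,0,54)]))
E
```

```text
(318, 205) 0 [702. -46.   0.]
(318, 205) 100 [662. -35. 100.]
(318, 205) 200 [622. -25. 200.]
(300, 220) 0 [669.  13.   0.]
(300, 220) 100 [631.  19. 100.]
(300, 220) 200 [594.  25. 200.]
(90, 255) 0 [691. 587.   0.]
(90, 255) 100 [651. 551. 100.]
(90, 255) 200 [612. 514. 200.]
(90, 240) 0 [734. 584.   0.]
(90, 240) 100 [691. 547. 100.]
(90, 240) 200 [649. 511. 200.]
(130, 345) 0 [427. 508.   0.]
(130, 345) 100 [407. 477. 100.]
(130, 345) 200 [388. 447. 200.]
(400, 190) 0 [ 697. -280.    0.]
(400, 190) 100 [ 657. -253.  100.]
(400, 190) 200 [ 618. -225.  200.]
[[504.27283279 133.97044798  54.        ]
 [504.66814773  82.9719801  190.        ]
 [504.93169103  48.97300151  54.        ]]
```

```bash
cat >> h.py <<'E'
from scipy.spatial.transform import Rotation as Ro
def rot(s): return Ro.from_euler("xyz",s["tool_rot"])
def Rt(a,lean):
    c,s=np.cos(a[2]),np.sin(a[2]); X=np.array([c,s,0]);Y=np.array([-s,c,0]);l=np.radians(lean)
    z=-np.cos(l)*np.array([0,0,1])+np.sin(l)*X
    return Ro.from_matrix(np.c_[np.cross(Y,z),Y,z])
def go(s,R1,grasp,n=1):
    R0=rot(s); z=R1.as_matrix()[:,2]; tcp=np.asarray(grasp)-54*z
    d=R0.inv().apply(tcp-s["eef_pos"])/1000; w=(R0.inv()*R1).as_rotvec()
    print("dist",np.linalg.norm(d),"ang",np.degrees(np.linalg.norm(w)),"tcp",tcp.round(1)); 
    for k in range(1,n+1): print((d*k/n).round(4).tolist(),(w*k/n).round(4).tolist())
def gp(s): return s["eef_pos"]+54*rot(s).as_matrix()[:,2]
def w2t(a,P):
    c,s=np.cos(a[2]),np.sin(a[2]); d=np.asarray(P)-np.array([a[0],a[1],0]); return np.array([c*d[0]+s*d[1],-s*d[0]+c*d[1],d[2]])
E
python3 - <<'E'
from h import *
from rig import bot
a=np.load("pose.npy"); s=bot.observe(); R=Rt(a,42)
go(s,R,t2w(a,[(-175-130,0,54+150)])[0],15)
E
```

```text
dist 0.38191762310943367 ang 78.12379775459101 tcp [503.  300.1 244.1]
[-0.0235, -0.0088, 0.004] [0.0287, -0.043, 0.0748]
[-0.0471, -0.0177, 0.008] [0.0574, -0.086, 0.1495]
[-0.0706, -0.0265, 0.012] [0.0861, -0.129, 0.2243]
[-0.0942, -0.0354, 0.0159] [0.1148, -0.172, 0.2991]
[-0.1177, -0.0442, 0.0199] [0.1435, -0.215, 0.3738]
[-0.1412, -0.0531, 0.0239] [0.1722, -0.258, 0.4486]
[-0.1648, -0.0619, 0.0279] [0.2009, -0.301, 0.5234]
[-0.1883, -0.0708, 0.0319] [0.2296, -0.344, 0.5982]
[-0.2119, -0.0796, 0.0359] [0.2583, -0.387, 0.6729]
[-0.2354, -0.0885, 0.0399] [0.2871, -0.43, 0.7477]
[-0.2589, -0.0973, 0.0438] [0.3158, -0.473, 0.8225]
[-0.2825, -0.1062, 0.0478] [0.3445, -0.5159, 0.8972]
[-0.306, -0.115, 0.0518] [0.3732, -0.5589, 0.972]
[-0.3296, -0.1239, 0.0558] [0.4019, -0.6019, 1.0468]
[-0.3531, -0.1327, 0.0598] [0.4306, -0.6449, 1.1215]
```

Call:
apply_moves([
  {"translation": [-0.0235,-0.009,0.004],"twist": [0.029,-0.043,0.075],"fingers": 1},
  {"translation": [-0.047,-0.018,0.008],"twist": [0.057,-0.086,0.15],"fingers": 1},
  {"translation": [-0.071,-0.0265,0.012],"twist": [0.086,-0.129,0.224],"fingers": 1},
  {"translation": [-0.094,-0.035,0.016],"twist": [0.115,-0.172,0.299],"fingers": 1},
  {"translation": [-0.118,-0.044,0.02],"twist": [0.1435,-0.215,0.374],"fingers": 1},
])

```text
time: 1.62
eef_pos: [319.1, 470.1, 284.0]
tool_rot: [-3.04, 0.239, 2.389]
ft_force: [0.4, 0.7, 0.3]
gripper_width: 85.6
```

```bash
python3 - <<'E'
from h import *
from rig import bot
a=np.load("pose.npy"); s=bot.observe(); R=Rt(a,42)
print(s["q"],s["eef_pos"])
go(s,R,t2w(a,[(-175-130,0,54+150)])[0],10)
E
```

```text
[ 0.99412112  0.17600252  1.49196584 -0.21546825  1.61781721  0.19403599] [319.1478823  470.12445042 284.04794356]
dist 0.2535712838303958 ang 51.849013108335846 tcp [503.  300.1 244.1]
[-0.0234, 0.0012, 0.0097] [0.0286, -0.0428, 0.0744]
[-0.0468, 0.0023, 0.0195] [0.0573, -0.0856, 0.1488]
[-0.0702, 0.0035, 0.0292] [0.0859, -0.1285, 0.2232]
[-0.0936, 0.0047, 0.0389] [0.1145, -0.1713, 0.2976]
[-0.1169, 0.0058, 0.0486] [0.1432, -0.2141, 0.372]
[-0.1403, 0.007, 0.0584] [0.1718, -0.2569, 0.4464]
[-0.1637, 0.0081, 0.0681] [0.2004, -0.2998, 0.5208]
[-0.1871, 0.0093, 0.0778] [0.2291, -0.3426, 0.5952]
[-0.2105, 0.0105, 0.0876] [0.2577, -0.3854, 0.6696]
[-0.2339, 0.0116, 0.0973] [0.2863, -0.4282, 0.744]
```

Call:
apply_moves([
  {"translation": [-0.0235,0.001,0.0095],"twist": [0.0286,-0.043,0.0744],"fingers": 1},
  {"translation": [-0.047,0.0023,0.0195],"twist": [0.0573,-0.0856,0.149],"fingers": 1},
  {"translation": [-0.07,0.0035,0.029],"twist": [0.086,-0.1285,0.223],"fingers": 1},
  {"translation": [-0.0935,0.0047,0.039],"twist": [0.1145,-0.171,0.298],"fingers": 1},
  {"translation": [-0.117,0.0058,0.0486],"twist": [0.143,-0.214,0.372],"fingers": 1},
])

```text
time: 2.03
eef_pos: [411.4, 385.3, 263.7]
tool_rot: [-3.029, 0.494, 2.018]
ft_force: [-0.1, -0.3, -0.8]
gripper_width: 85.3
```

```bash
python3 - <<'E'
from h import *
from rig import bot
a=np.load("pose.npy"); s=bot.observe(); R=Rt(a,42)
print(s["q"],s["eef_pos"])
go(s,R,t2w(a,[(-175-130,0,54+150)])[0],5)
E
```

```text
[ 0.86218836  0.30226969  1.43258052 -0.40089879  1.7169852   0.44700897] [411.42720512 385.3393119  263.67582754]
dist 0.12661313923220563 ang 25.92641647529076 tcp [503.  300.1 244.1]
[-0.0187, 0.0107, 0.0134] [0.0286, -0.0428, 0.0744]
[-0.0373, 0.0214, 0.0267] [0.0572, -0.0857, 0.1488]
[-0.056, 0.0321, 0.0401] [0.0859, -0.1285, 0.2232]
[-0.0746, 0.0428, 0.0535] [0.1145, -0.1713, 0.2976]
[-0.0933, 0.0535, 0.0669] [0.1431, -0.2141, 0.372]
```

Call:
apply_moves([
  {"translation": [-0.0187,0.0107,0.0134],"twist": [0.0286,-0.043,0.0744],"fingers": 1},
  {"translation": [-0.0373,0.0214,0.0267],"twist": [0.0572,-0.0857,0.149],"fingers": 1},
  {"translation": [-0.056,0.0321,0.04],"twist": [0.086,-0.1285,0.223],"fingers": 1},
  {"translation": [-0.0746,0.0428,0.0535],"twist": [0.1145,-0.1713,0.2976],"fingers": 1},
  {"translation": [-0.0933,0.0535,0.0669],"twist": [0.1431,-0.2141,0.372],"fingers": 1},
])

```text
time: 2.45
eef_pos: [503.2, 300.4, 243.7]
tool_rot: [-3.141, 0.733, 1.579]
ft_force: [0.3, -0.1, 0.1]
gripper_width: 85.4
```

```bash
python3 - <<'E'
from h import *
from rig import bot
import cv2
a=np.load("pose.npy"); s=bot.observe(); R=Rt(a,42)
print(s["q"],s["eef_pos"],s["tool_rot"],R.as_euler("xyz"))
go(s,R,t2w(a,[(-175-50,0,54+60)])[0],5)
for n in("side","top"):
    p=bot.camera(n); cv2.imwrite(f"pics/{n}1.png",p["pixels"][:,:,::-1]); pickle.dump(p,open(f"{n}1.pkl","wb"))
E
```

```text
[ 0.7069962   0.50038575  1.29092749 -0.55874305  1.83149349  0.68713387] [503.23333849 300.41359012 243.67172219] [-3.14142624  0.73317611  1.57885493] [3.14159265 0.73303829 1.57854768]
dist 0.12028306822579869 ang 0.015444315003933293 tcp [503.6 220.1 154.1]
[0.0, -0.0001, 0.0241] [0.0, 0.0, 0.0]
[0.0001, -0.0001, 0.0481] [0.0, 0.0001, 0.0001]
[0.0001, -0.0002, 0.0722] [0.0, 0.0001, 0.0001]
[0.0002, -0.0002, 0.0962] [0.0, 0.0001, 0.0002]
[0.0002, -0.0003, 0.1203] [0.0, 0.0001, 0.0002]
```

View pics/side1.png

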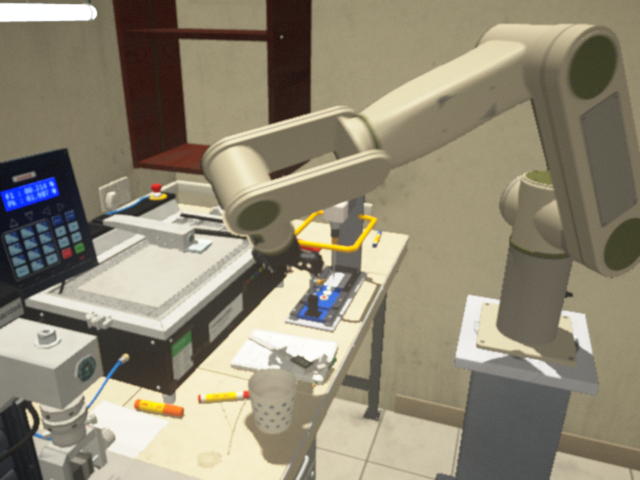

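View pics/top1.png

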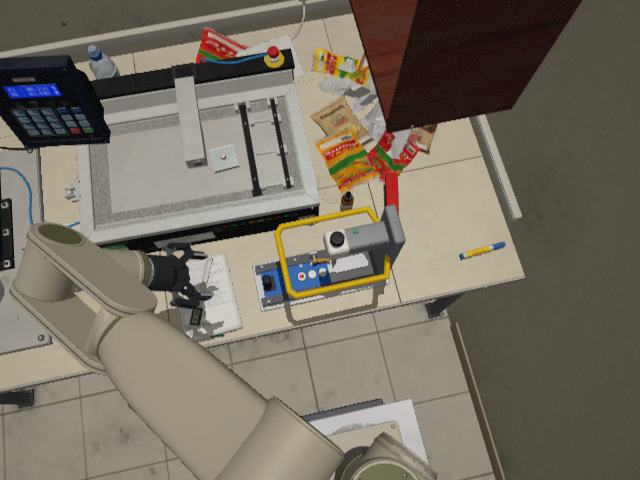

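Call:
apply_moves([
  {"translation": [0,0,0.024],"twist": [0,0,0],"fingers": 1},
  {"translation": [0,0,0.048],"twist": [0,0,0],"fingers": 1},
  {"translation": [0,0,0.072],"twist": [0,0,0],"fingers": 1},
  {"translation": [0,0,0.096],"twist": [0,0,0],"fingers": 1},
  {"translation": [0,0,0.12],"twist": [0,0,0],"fingers": 1},
])

```text
time: 2.97
eef_pos: [502.9, 220.9, 154.0]
tool_rot: [-3.139, 0.73, 1.585]
ft_force: [0.1, 0.6, -0.4]
gripper_width: 85.1
```

```bash
python3 - <<'E'
from h import *
from rig import bot
import cv2
a=np.load("pose.npy"); s=bot.observe(); R=Rt(a,42)
print(s["q"],s["eef_pos"],s["tool_rot"])
go(s,R,t2w(a,[(-175,0,54)])[0],5)
for n,o in(("side",(240,200)),("top",(180,200))):
    p=bot.camera(n); pickle.dump(p,open(f"{n}2.pkl","wb"))
    im=p["pixels"][o[1]:o[1]+150,o[0]:o[0]+200,::-1]; cv2.imwrite(f"pics/{n}2.png",cv2.resize(im,None,fx=4,fy=4,interpolation=cv2.INTER_CUBIC))
E
```

```text
[ 0.61401986  0.46478177  1.51434793 -0.58213914  1.62213547  0.70996627] [502.94108791 220.87540926 154.01049118] [-3.13935261  0.72991774  1.58485087]
dist 0.0785155885218729 ang 0.34197018898758935 tcp [504.  170.1  94.1]
[0.0004, 0.0001, 0.0157] [0.0004, -0.0006, 0.0009]
[0.0008, 0.0002, 0.0314] [0.0008, -0.0012, 0.0019]
[0.0013, 0.0003, 0.0471] [0.0012, -0.0019, 0.0028]
[0.0017, 0.0004, 0.0628] [0.0016, -0.0025, 0.0038]
[0.0021, 0.0005, 0.0785] [0.002, -0.0031, 0.0047]
```

View pics/side2.png

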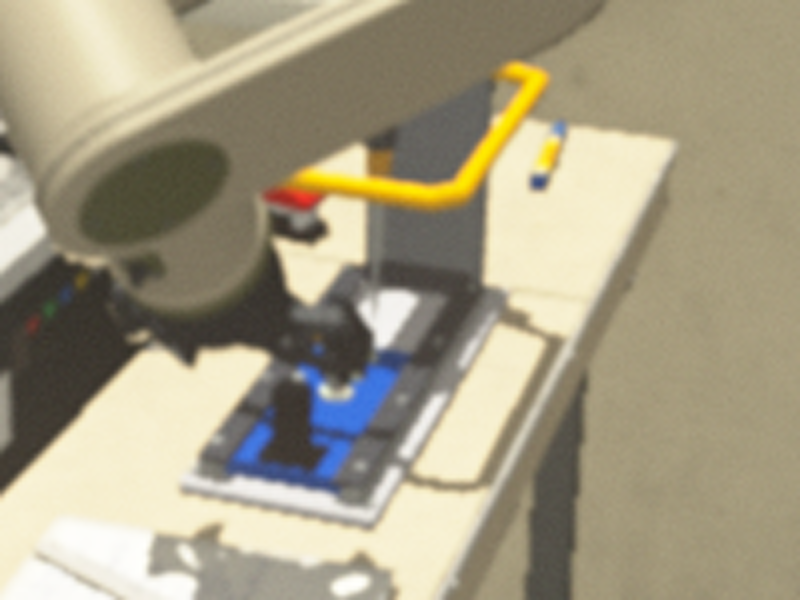

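View pics/top2.png

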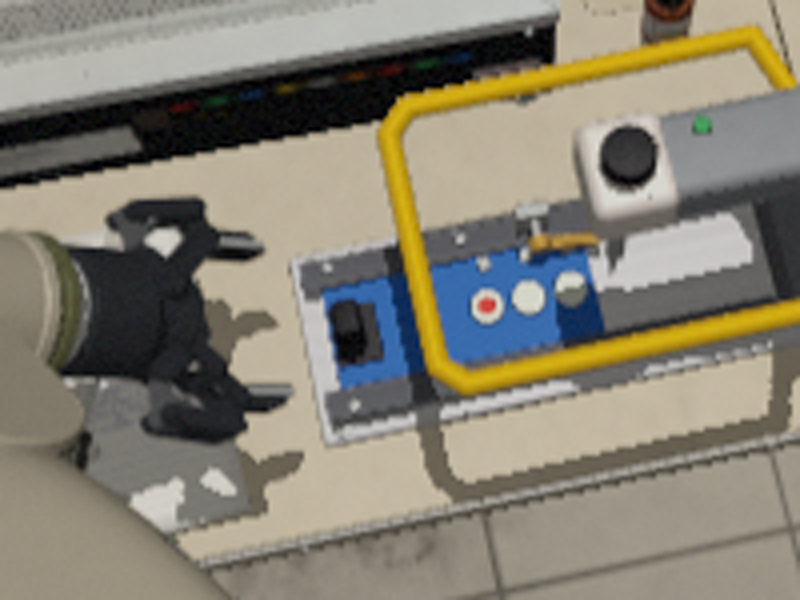

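```bash
python3 - <<'E'
from h import *
from rig import bot
p=pickle.load(open("top2.pkl","rb")); s=bot.observe(); M=rot(s).as_matrix()
for dy in(-42.5,42.5): print(dy,(proj(p,s["eef_pos"]+M@[0,dy,60])-[180,200]+.5)*4)
print((proj(p,s["eef_pos"]+M@[0,0,60])-[180,200]+.5)*4)
a=np.load("pose.npy"); print((proj(p,t2w(a,[(a[3]-74,0,74),(a[3]-74,0,54)]))-[180,200]+.5)*4)
E
```

```text
-42.5 [[282.88367035 390.6598313 ]]
42.5 [[257.04061942 259.22071053]]
[[269.83046    324.27051464]]
[[344.13797367 318.16657922]
 [346.68406849 325.97085966]]
```

Call:
apply_moves([
  {"translation": [0.0004,0,0.0157],"twist": [0.0004,-0.0006,0.001],"fingers": 1},
  {"translation": [0.001,0,0.0314],"twist": [0.001,-0.0012,0.002],"fingers": 1},
  {"translation": [0.0013,0,0.047],"twist": [0.0012,-0.002,0.003],"fingers": 1},
  {"translation": [0.0017,0,0.063],"twist": [0.0016,-0.0025,0.004],"fingers": 1},
  {"translation": [0.002,0,0.0785],"twist": [0.002,-0.003,0.0047],"fingers": 1},
])

```text
time: 3.48
eef_pos: [504.2, 171.0, 95.5]
tool_rot: [3.14, 0.733, 1.577]
ft_force: [0.1, 0.2, 1.2]
gripper_width: 85.9
```

```bash
cat > look.py <<'E'
from h import *
from rig import bot
import cv2,sys
k=sys.argv[1]; a=np.load("pose.npy"); s=bot.observe()
print(s["time"],"gp tester",w2t(a,gp(s)).round(1),"w",round(s["gripper_width"],1),"F",s["ft_force"].round(1),"T",s["wrist_torque"].round(2),s["tool_rot"].round(3))
for n,o in(("side",(240,200)),("top",(220,200))):
    if n not in sys.argv[2:]: continue
    p=bot.camera(n); pickle.dump(p,open(f"{n}{k}.pkl","wb"))
    im=p["pixels"][o[1]:o[1]+150,o[0]:o[0]+200,::-1]; cv2.imwrite(f"pics/{n}{k}.png",cv2.resize(im,None,fx=4,fy=4,interpolation=cv2.INTER_CUBIC))
E
python3 look.py 3 top side
```

```text
3.4833 gp tester [-175.9    0.3   55.4] w 85.9 F [0.1 0.2 1.2] T [0.24 0.02 0.06] [3.14  0.733 1.577]
```

View pics/side3.png

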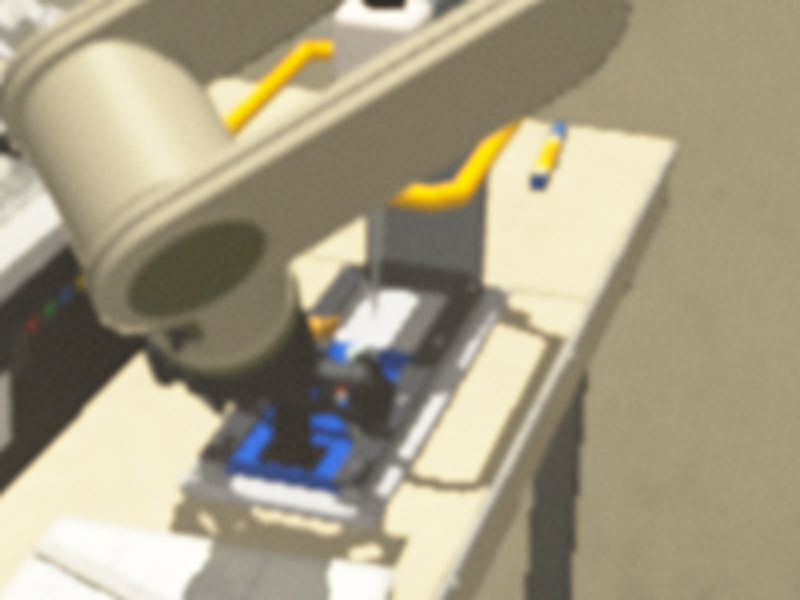

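View pics/top3.png

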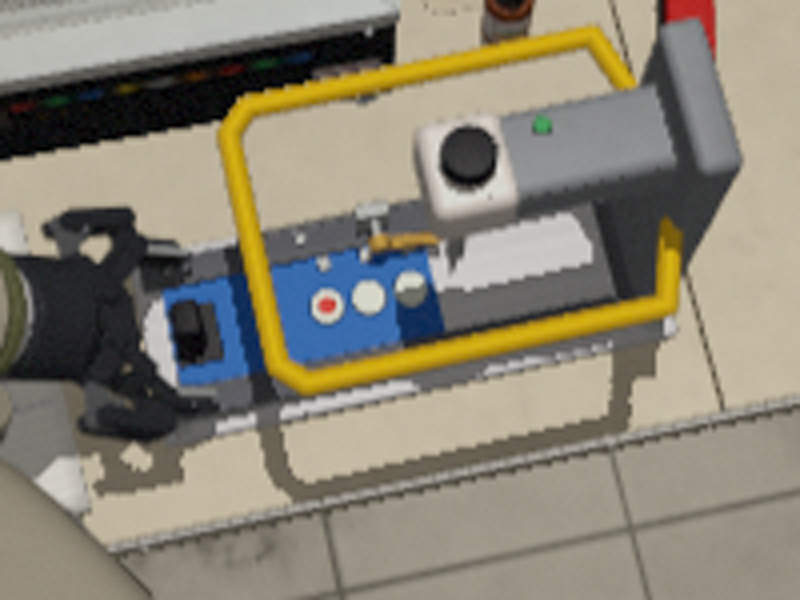

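Call:
apply_moves([
  {"translation": [0,0,0],"twist": [0,0,0],"fingers": -1},
  {"translation": [0,0,0],"twist": [0,0,0],"fingers": -1},
  {"translation": [0,0,0],"twist": [0,0,0],"fingers": -1},
  {"translation": [0,0,0],"twist": [0,0,0],"fingers": -1},
  {"translation": [0,0,0],"twist": [0,0,0],"fingers": -1},
], squeeze=50)

```text
time: 4.0
eef_pos: [504.1, 170.7, 95.5]
tool_rot: [3.14, 0.734, 1.577]
ft_force: [-0.4, -0.1, -0.1]
gripper_width: 25.7
```

```bash
python3 look.py 4 top
```

```text
4.0 gp tester [-1.755e+02  1.000e-01  5.540e+01] w 25.7 F [-0.4 -0.1 -0.1] T [ 0.29  0.02 -0.03] [3.14  0.734 1.577]
```

View pics/top4.png

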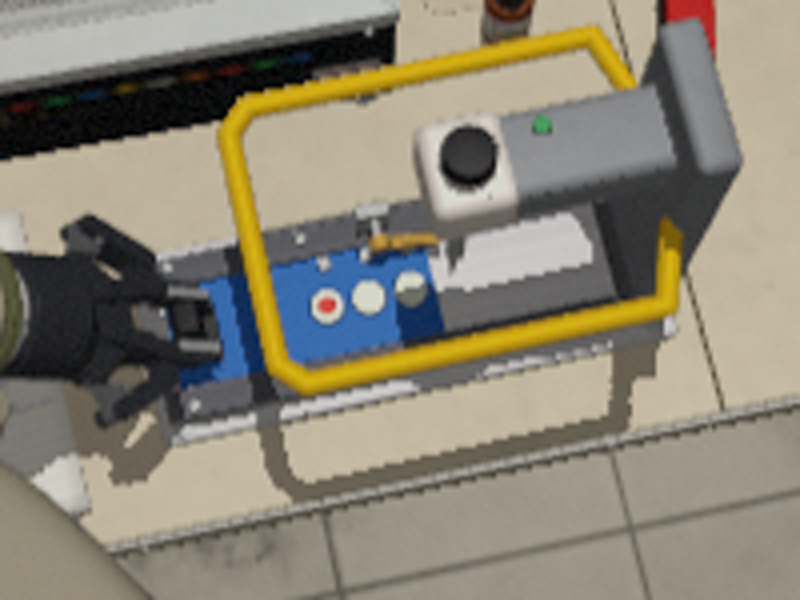

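Call:
apply_moves([
  {"translation": [0,0,0],"twist": [0,0,0],"fingers": -1},
  {"translation": [-0.0022,0,0.002],"twist": [0,0,0],"fingers": -1},
  {"translation": [-0.0052,0,0.0047],"twist": [0,0,0],"fingers": -1},
  {"translation": [-0.0082,0,0.0074],"twist": [0,0,0],"fingers": -1},
  {"translation": [-0.0111,0,0.01],"twist": [0,0,0],"fingers": -1},
])

```text
time: 4.47
eef_pos: [504.6, 156.7, 95.6]
tool_rot: [3.139, 0.731, 1.577]
ft_force: [0.5, 11.0, 3.8]
gripper_width: 23.6
```

```bash
python3 look.py 5 top
```

```text
4.4667 gp tester [-161.6    0.6   55.4] w 23.6 F [ 0.5 11.   3.8] T [0.96 0.28 0.01] [3.139 0.731 1.577]
```

View pics/top5.png

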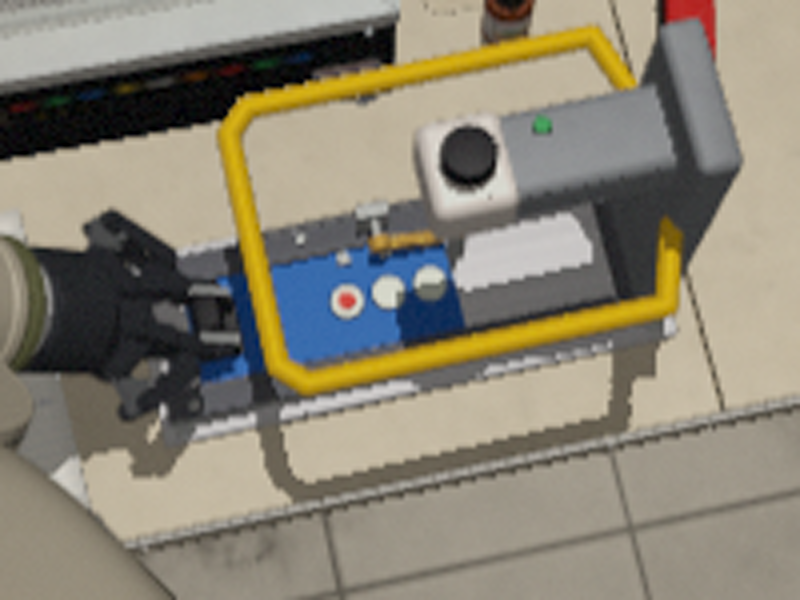

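Call:
apply_moves([
  {"translation": [-0.0022,0,0.002],"twist": [0,0,0],"fingers": -1},
  {"translation": [-0.0045,0,0.004],"twist": [0,0,0],"fingers": -1},
  {"translation": [-0.0067,0,0.006],"twist": [0,0,0],"fingers": -1},
  {"translation": [-0.0089,0,0.008],"twist": [0,0,0],"fingers": -1},
  {"translation": [-0.0111,0,0.01],"twist": [0,0,0],"fingers": -1},
])

```text
time: 4.93
eef_pos: [504.6, 141.2, 95.5]
tool_rot: [3.139, 0.732, 1.577]
ft_force: [-0.1, 3.4, 4.8]
gripper_width: 23.2
```

```bash
python3 look.py 6
```

```text
4.9333 gp tester [-146.1    0.5   55.4] w 23.2 F [-0.1  3.4  4.8] T [ 0.37  0.15 -0.04] [3.139 0.732 1.577]
```

Call:
apply_moves([
  {"translation": [-0.0022,0,0.002],"twist": [0,0,0],"fingers": -1},
  {"translation": [-0.0045,0,0.004],"twist": [0,0,0],"fingers": -1},
  {"translation": [-0.0067,0,0.006],"twist": [0,0,0],"fingers": -1},
  {"translation": [-0.0089,0,0.008],"twist": [0,0,0],"fingers": -1},
  {"translation": [-0.0111,0,0.01],"twist": [0,0,0],"fingers": -1},
])

```text
time: 5.35
eef_pos: [504.8, 126.7, 95.6]
tool_rot: [3.139, 0.731, 1.577]
ft_force: [-0.2, 11.0, 3.9]
gripper_width: 23.6
```

```bash
python3 look.py 7 top side
```

```text
5.35 gp tester [-131.7    0.6   55.4] w 23.6 F [-0.2 11.   3.9] T [0.94 0.25 0.07] [3.139 0.731 1.577]
```

View pics/top7.png

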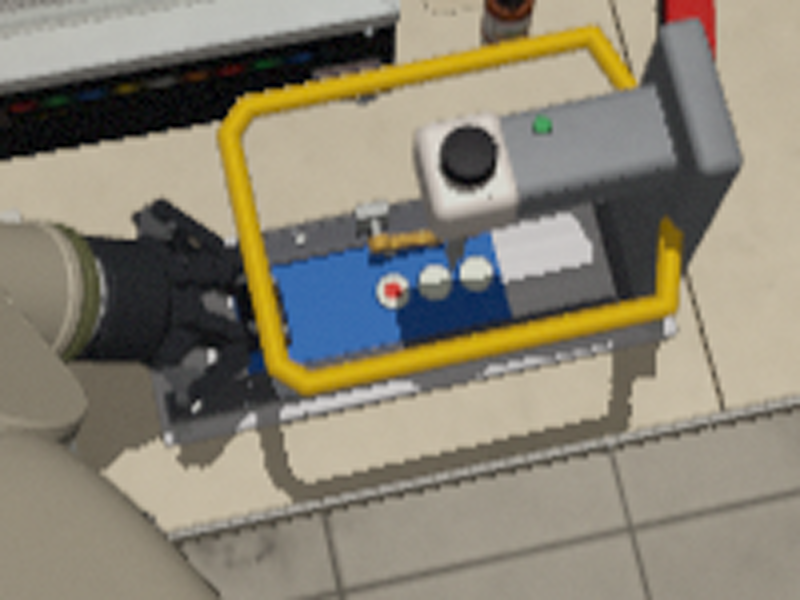

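View pics/side7.png

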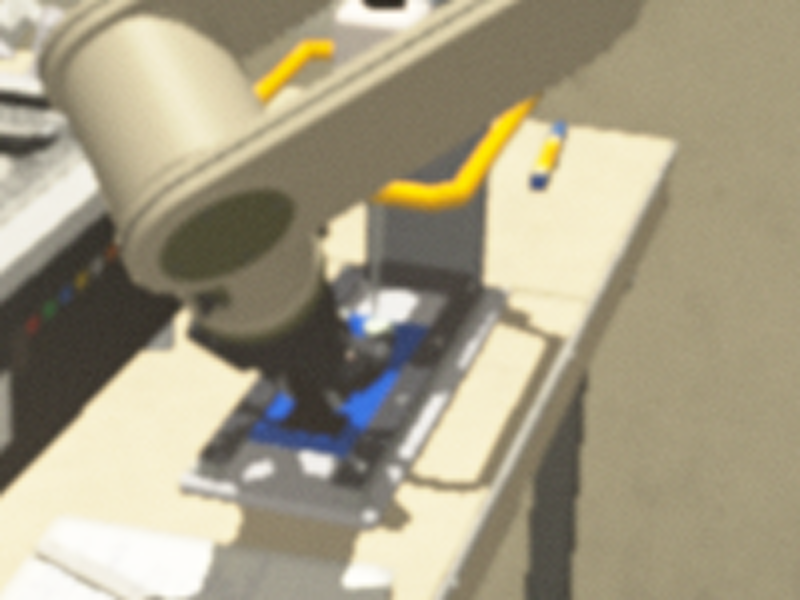

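Call:
apply_moves([
  {"translation": [-0.0022,0,0.002],"twist": [0,0,0],"fingers": -1},
  {"translation": [-0.0045,0,0.004],"twist": [0,0,0],"fingers": -1},
  {"translation": [-0.0067,0,0.006],"twist": [0,0,0],"fingers": -1},
  {"translation": [-0.0089,0,0.008],"twist": [0,0,0],"fingers": -1},
  {"translation": [-0.0111,0,0.01],"twist": [0,0,0],"fingers": -1},
])

```text
time: 5.87
eef_pos: [504.7, 110.9, 95.5]
tool_rot: [3.14, 0.733, 1.577]
ft_force: [0.2, 6.0, 4.1]
gripper_width: 23.6
```

```bash
python3 look.py 8
```

```text
5.8667 gp tester [-115.8    0.3   55.4] w 23.6 F [0.2 6.  4.1] T [ 0.42  0.31 -0.04] [3.14  0.733 1.577]
```

Call:
apply_moves([
  {"translation": [-0.0022,0,0.002],"twist": [0,0,0],"fingers": -1},
  {"translation": [-0.0045,0,0.004],"twist": [0,0,0],"fingers": -1},
  {"translation": [-0.0067,0,0.006],"twist": [0,0,0],"fingers": -1},
  {"translation": [-0.0089,0,0.008],"twist": [0,0,0],"fingers": -1},
  {"translation": [-0.0111,0,0.01],"twist": [0,0,0],"fingers": -1},
])

```text
time: 6.28
eef_pos: [505.1, 96.7, 95.6]
tool_rot: [3.139, 0.732, 1.577]
ft_force: [0.4, 12.3, 4.1]
gripper_width: 23.5
```

```bash
python3 look.py 9 top side
```

```text
6.2833 gp tester [-101.7    0.6   55.4] w 23.5 F [ 0.4 12.3  4.1] T [0.9  0.24 0.04] [3.139 0.732 1.577]
```

View pics/top9.png

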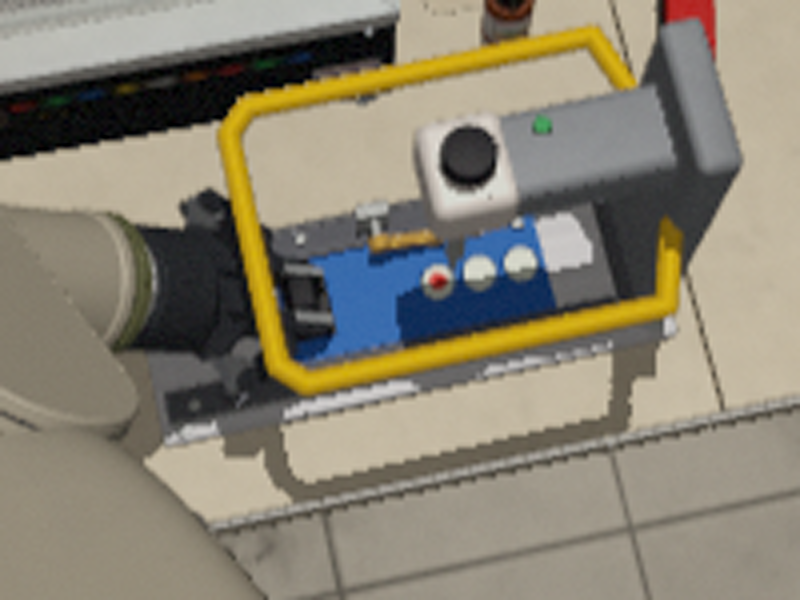

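View pics/side9.png

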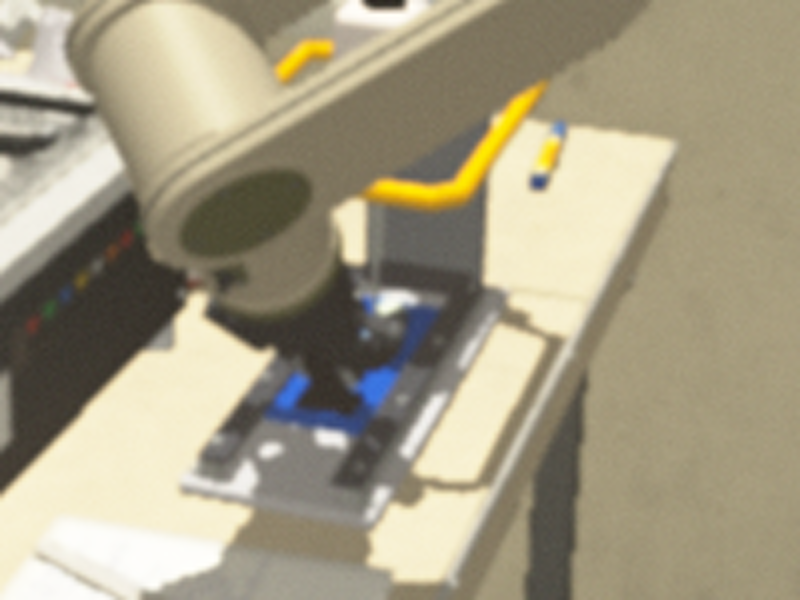

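Call:
apply_moves([
  {"translation": [-0.0025,0,0.0023],"twist": [0,0,0],"fingers": -1},
  {"translation": [-0.005,0,0.0045],"twist": [0,0,0],"fingers": -1},
  {"translation": [-0.0075,0,0.0068],"twist": [0,0,0],"fingers": -1},
  {"translation": [-0.01,0,0.009],"twist": [0,0,0],"fingers": -1},
  {"translation": [-0.0126,0,0.0113],"twist": [0,0,0],"fingers": -1},
])

```text
time: 6.8
eef_pos: [504.8, 78.8, 95.5]
tool_rot: [3.14, 0.734, 1.577]
ft_force: [0.0, 5.0, 4.9]
gripper_width: 23.5
```

```bash
python3 look.py 10 top side
python3 - <<'E'
from h import *
p=pickle.load(open("top10.pkl","rb"));a=np.load("pose.npy");print((proj(p,t2w(a,[(0,0,31),(0,0,37),(0,28,28)]))-[220,200]+.5)*4)
E
```

```text
6.8 gp tester [-83.6   0.1  55.4] w 23.5 F [0.  5.  4.9] T [ 0.41  0.16 -0.02] [3.14  0.734 1.577]
[[453.00817574 277.10824837]
 [453.38282635 274.64261433]
 [442.89777636 238.29711349]]
```

View pics/top10.png

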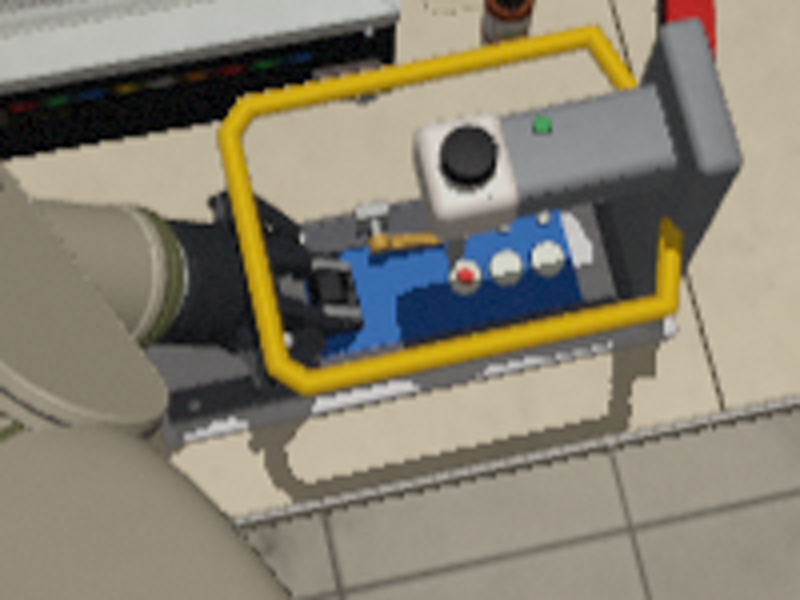

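View pics/side10.png

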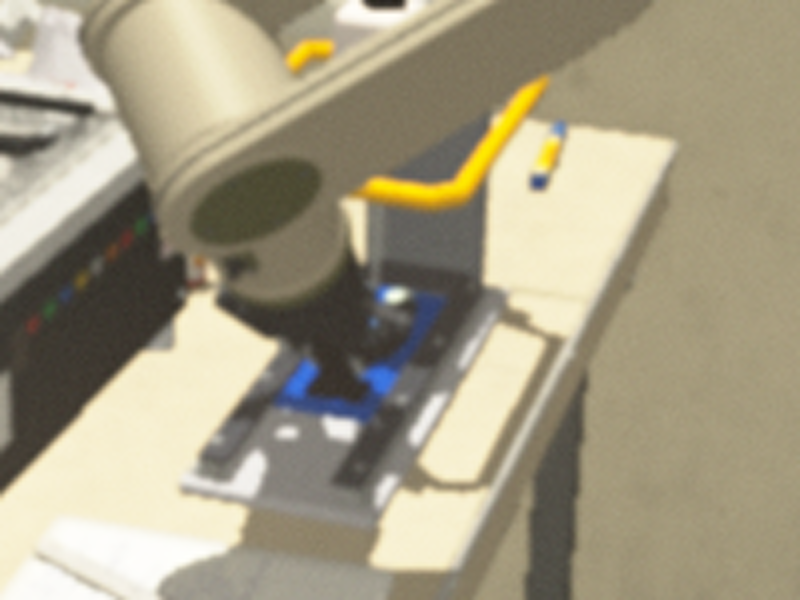

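Call:
apply_moves([
  {"translation": [0.0007,0,-0.0007],"twist": [0,0,0],"fingers": -1},
  {"translation": [0.0015,0,-0.0013],"twist": [0,0,0],"fingers": -1},
  {"translation": [0.0022,0,-0.002],"twist": [0,0,0],"fingers": -1},
  {"translation": [0.003,0,-0.0027],"twist": [0,0,0],"fingers": -1},
  {"translation": [0.003,0,-0.0027],"twist": [0,0,0],"fingers": -1},
])

```text
time: 7.32
eef_pos: [504.2, 81.5, 95.4]
tool_rot: [-3.141, 0.737, 1.576]
ft_force: [-0.2, -5.7, 7.1]
gripper_width: 23.3
```

```bash
python3 look.py 11
```

```text
7.3167 gp tester [-86.2  -0.6  55.4] w 23.3 F [-0.2 -5.7  7.1] T [-0.89 -0.06 -0.03] [-3.141  0.737  1.576]
```

Call:
apply_moves([
  {"translation": [0.0003,0,-0.0003],"twist": [0,0,0],"fingers": -1},
  {"translation": [0.0007,0,-0.0006],"twist": [0,0,0],"fingers": -1},
  {"translation": [0.0011,0,-0.001],"twist": [0,0,0],"fingers": -1},
  {"translation": [0.0011,0,-0.001],"twist": [0,0,0],"fingers": -1},
  {"translation": [0.0011,0,-0.001],"twist": [0,0,0],"fingers": -1},
])

```text
time: 7.73
eef_pos: [504.1, 82.8, 95.4]
tool_rot: [-3.141, 0.737, 1.576]
ft_force: [-0.2, -6.7, 7.6]
gripper_width: 22.9
```

```bash
python3 look.py 12
```

```text
7.7333 gp tester [-87.6  -0.6  55.4] w 22.9 F [-0.2 -6.7  7.6] T [-1.02 -0.1   0.  ] [-3.141  0.737  1.576]
```

Call:
apply_moves([
  {"translation": [0.0003,0,-0.0003],"twist": [0,0,0],"fingers": -1},
  {"translation": [0.0007,0,-0.0006],"twist": [0,0,0],"fingers": -1},
  {"translation": [0.0011,0,-0.001],"twist": [0,0,0],"fingers": -1},
  {"translation": [0.0011,0,-0.001],"twist": [0,0,0],"fingers": -1},
  {"translation": [0.0011,0,-0.001],"twist": [0,0,0],"fingers": -1},
])

```text
time: 8.15
eef_pos: [504.1, 84.3, 95.4]
tool_rot: [-3.141, 0.737, 1.576]
ft_force: [-0.9, -5.5, 5.7]
gripper_width: 23.5
```

```bash
python3 look.py 13
```

```text
8.15 gp tester [-89.   -0.7  55.4] w 23.5 F [-0.9 -5.5  5.7] T [-1.06 -0.07  0.02] [-3.141  0.737  1.576]
```

Call:
apply_moves([
  {"translation": [0.0003,0,-0.0003],"twist": [0,0,0],"fingers": -1},
  {"translation": [0.0007,0,-0.0006],"twist": [0,0,0],"fingers": -1},
  {"translation": [0.0011,0,-0.001],"twist": [0,0,0],"fingers": -1},
  {"translation": [0.0011,0,-0.001],"twist": [0,0,0],"fingers": -1},
  {"translation": [0.0011,0,-0.001],"twist": [0,0,0],"fingers": -1},
])

```text
time: 8.57
eef_pos: [504.1, 85.8, 95.4]
tool_rot: [-3.141, 0.737, 1.576]
ft_force: [-0.4, -5.7, 6.8]
gripper_width: 23.3
```

```bash
python3 look.py 14 top
```

```text
8.5667 gp tester [-90.5  -0.7  55.4] w 23.3 F [-0.4 -5.7  6.8] T [-1.03 -0.09 -0.01] [-3.141  0.737  1.576]
```

View pics/top14.png

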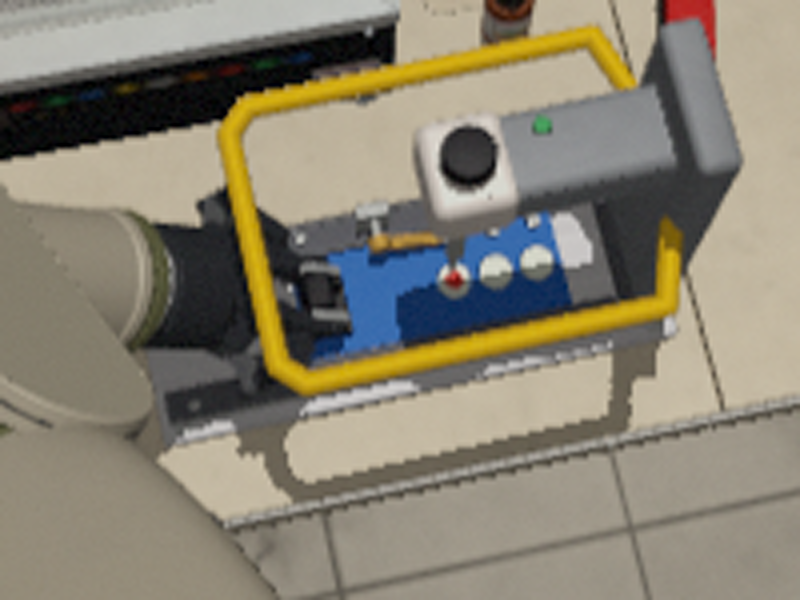

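Call:
apply_moves([
  {"translation": [0.0003,0,-0.0003],"twist": [0,0,0],"fingers": -1},
  {"translation": [0.0006,0,-0.0005],"twist": [0,0,0],"fingers": -1},
  {"translation": [0.0006,0,-0.0005],"twist": [0,0,0],"fingers": -1},
  {"translation": [0.0006,0,-0.0005],"twist": [0,0,0],"fingers": -1},
  {"translation": [0.0006,0,-0.0005],"twist": [0,0,0],"fingers": -1},
])

```text
time: 9.03
eef_pos: [504.1, 86.5, 95.4]
tool_rot: [-3.141, 0.737, 1.576]
ft_force: [-0.1, -6.0, 6.9]
gripper_width: 23.3
```

```bash
python3 look.py 15
```

```text
9.0333 gp tester [-91.2  -0.6  55.4] w 23.3 F [-0.1 -6.   6.9] T [-1.08 -0.09  0.01] [-3.141  0.737  1.576]
```

Call:
apply_moves([
  {"translation": [0.0003,0,-0.0003],"twist": [0,0,0],"fingers": -1},
  {"translation": [0.0006,0,-0.0005],"twist": [0,0,0],"fingers": -1},
  {"translation": [0.0006,0,-0.0005],"twist": [0,0,0],"fingers": -1},
  {"translation": [0.0006,0,-0.0005],"twist": [0,0,0],"fingers": -1},
  {"translation": [0.0006,0,-0.0005],"twist": [0,0,0],"fingers": -1},
])

```text
time: 9.45
eef_pos: [504.1, 87.2, 95.3]
tool_rot: [-3.141, 0.737, 1.576]
ft_force: [0.1, -5.8, 6.5]
gripper_width: 23.5
```

```bash
python3 look.py 16 top
```

```text
9.45 gp tester [-91.9  -0.7  55.4] w 23.5 F [ 0.1 -5.8  6.5] T [-1.12 -0.07  0.02] [-3.141  0.737  1.576]
```

View pics/top16.png

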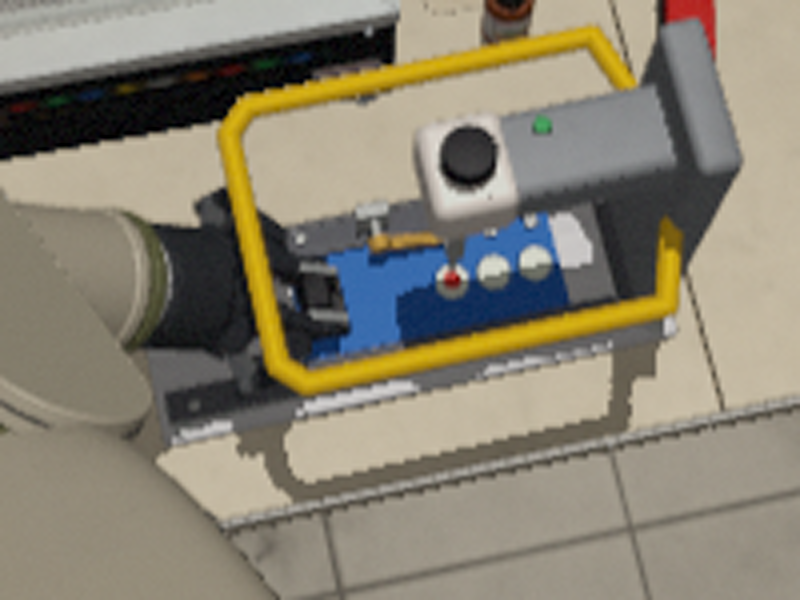

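Call:
apply_moves([
  {"translation": [0.0003,0,-0.0003],"twist": [0,0,0],"fingers": -1},
  {"translation": [0.0006,0,-0.0005],"twist": [0,0,0],"fingers": -1},
  {"translation": [0.0006,0,-0.0005],"twist": [0,0,0],"fingers": -1},
  {"translation": [0.0006,0,-0.0005],"twist": [0,0,0],"fingers": -1},
  {"translation": [0.0006,0,-0.0005],"twist": [0,0,0],"fingers": -1},
])

```text
time: 9.92
eef_pos: [504.1, 88.0, 95.3]
tool_rot: [-3.141, 0.737, 1.576]
ft_force: [0.3, -6.3, 7.7]
gripper_width: 23.3
```

```bash
python3 look.py 17
```

```text
9.9167 gp tester [-92.7  -0.7  55.4] w 23.3 F [ 0.3 -6.3  7.7] T [-1.22 -0.1  -0.02] [-3.141  0.737  1.576]
```

Call:
apply_moves([
  {"translation": [0.0003,0,-0.0003],"twist": [0,0,0],"fingers": -1},
  {"translation": [0.0006,0,-0.0005],"twist": [0,0,0],"fingers": -1},
  {"translation": [0.0006,0,-0.0005],"twist": [0,0,0],"fingers": -1},
  {"translation": [0.0006,0,-0.0005],"twist": [0,0,0],"fingers": -1},
  {"translation": [0.0006,0,-0.0005],"twist": [0,0,0],"fingers": -1},
])

```text
time: 10.33
eef_pos: [504.1, 88.5, 95.4]
tool_rot: [-3.141, 0.738, 1.576]
ft_force: [-0.5, -9.4, 6.8]
gripper_width: 23.0
```

```bash
python3 look.py 18 top side; python3 - <<'E'
import pickle,cv2
p=pickle.load(open("top18.pkl","rb"));im=p["pixels"][240:285,290:365,::-1];cv2.imwrite("pics/z18.png",cv2.resize(im,None,fx=10,fy=10,interpolation=cv2.INTER_CUBIC))
E
```

```text
10.3333 gp tester [-93.2  -0.6  55.4] w 23.0 F [-0.5 -9.4  6.8] T [-1.38 -0.16  0.09] [-3.141  0.738  1.576]
```

View pics/z18.png

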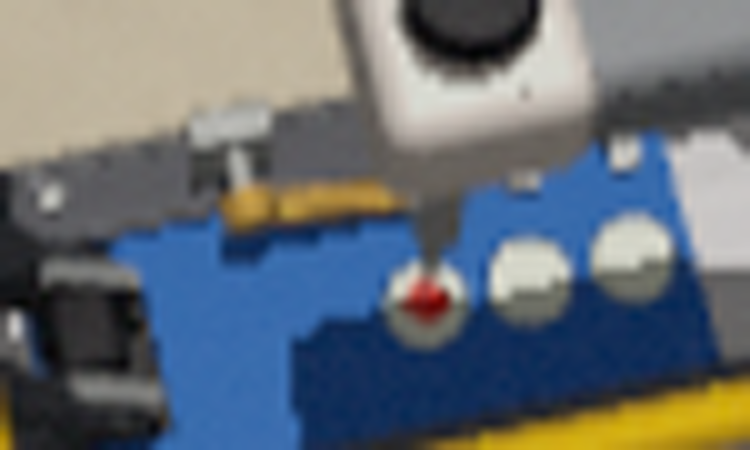

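Call:
apply_moves([
  {"translation": [0.0003,0,-0.0003],"twist": [0,0,0],"fingers": -1},
  {"translation": [0.0006,0,-0.0005],"twist": [0,0,0],"fingers": -1},
  {"translation": [0.0006,0,-0.0005],"twist": [0,0,0],"fingers": -1},
  {"translation": [0.0006,0,-0.0005],"twist": [0,0,0],"fingers": -1},
  {"translation": [0.0006,0,-0.0005],"twist": [0,0,0],"fingers": -1},
])

```text
time: 10.85
eef_pos: [504.1, 88.8, 95.3]
tool_rot: [-3.141, 0.739, 1.576]
ft_force: [1.6, -11.1, 5.2]
gripper_width: 22.9
```

```bash
python3 look.py 19
```

```text
10.85 gp tester [-93.4  -0.7  55.4] w 22.9 F [  1.6 -11.1   5.2] T [-1.71 -0.3   0.19] [-3.141  0.739  1.576]
```

Call:
apply_moves([
  {"translation": [0.0003,0,-0.0003],"twist": [0,0,0],"fingers": -1},
  {"translation": [0.0006,0,-0.0005],"twist": [0,0,0],"fingers": -1},
  {"translation": [0.0006,0,-0.0005],"twist": [0,0,0],"fingers": -1},
  {"translation": [0.0006,0,-0.0005],"twist": [0,0,0],"fingers": -1},
  {"translation": [0.0006,0,-0.0005],"twist": [0,0,0],"fingers": -1},
])

```text
time: 11.27
eef_pos: [504.1, 89.0, 95.3]
tool_rot: [-3.14, 0.74, 1.576]
ft_force: [2.1, -15.9, 6.9]
gripper_width: 23.3
```

```bash
python3 look.py 20 top
```

```text
11.2667 gp tester [-93.6  -0.7  55.4] w 23.3 F [  2.1 -15.9   6.9] T [-2.07 -0.5   0.29] [-3.14   0.74   1.576]
```

View pics/top20.png

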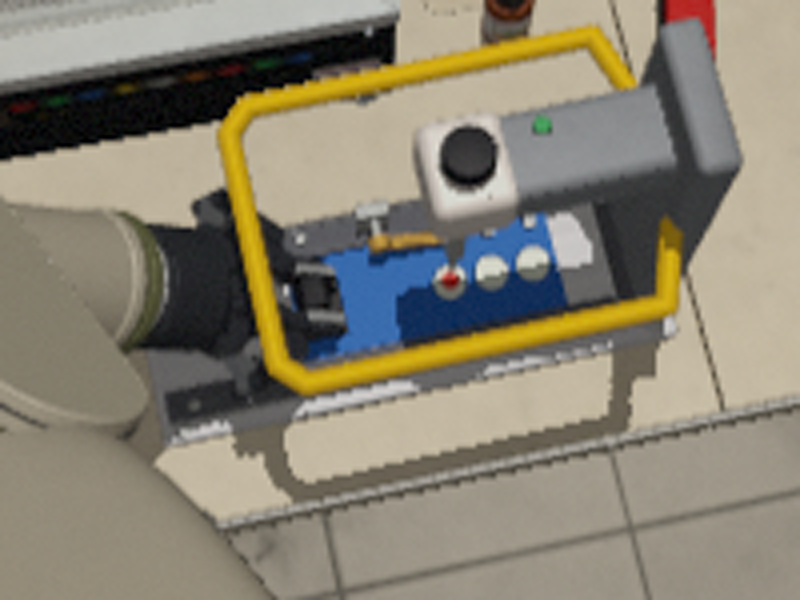

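Call:
apply_moves([
  {"translation": [-0.0005,0,0.0003],"twist": [0,0,0],"fingers": -1},
  {"translation": [-0.001,0,0.0007],"twist": [0,0,0],"fingers": -1},
  {"translation": [-0.0012,0,0.0009],"twist": [0,0,0],"fingers": -1},
  {"translation": [-0.0012,0,0.0009],"twist": [0,0,0],"fingers": -1},
  {"translation": [-0.0012,0,0.0009],"twist": [0,0,0],"fingers": -1},
])

```text
time: 11.73
eef_pos: [504.1, 88.7, 95.4]
tool_rot: [-3.141, 0.737, 1.576]
ft_force: [0.0, -7.5, 7.0]
gripper_width: 23.2
```

```bash
python3 look.py 21
```

```text
11.7333 gp tester [-93.4  -0.6  55.4] w 23.2 F [ 0.  -7.5  7. ] T [-1.13 -0.11  0.  ] [-3.141  0.737  1.576]
```

Slight further relief, then open gradually.

Call:
apply_moves([
  {"translation": [-0.0004,0,0.0003],"twist": [0,0,0],"fingers": -1},
  {"translation": [-0.0004,0,0.0003],"twist": [0,0,0],"fingers": -0.3},
  {"translation": [-0.0004,0,0.0003],"twist": [0,0,0],"fingers": 0},
  {"translation": [-0.0004,0,0.0003],"twist": [0,0,0],"fingers": 0.2},
  {"translation": [-0.0004,0,0.0003],"twist": [0,0,0],"fingers": 0.2},
])

```text
time: 12.15
eef_pos: [503.9, 89.6, 94.5]
tool_rot: [-3.141, 0.734, 1.578]
ft_force: [0.0, -1.2, -0.3]
gripper_width: 51.4
```

```bash
python3 look.py 22 top
```

```text
12.15 gp tester [-94.5  -0.8  54.4] w 51.4 F [ 0.  -1.2 -0.3] T [ 0.32 -0.02 -0.01] [-3.141  0.734  1.578]
```

View pics/top22.png

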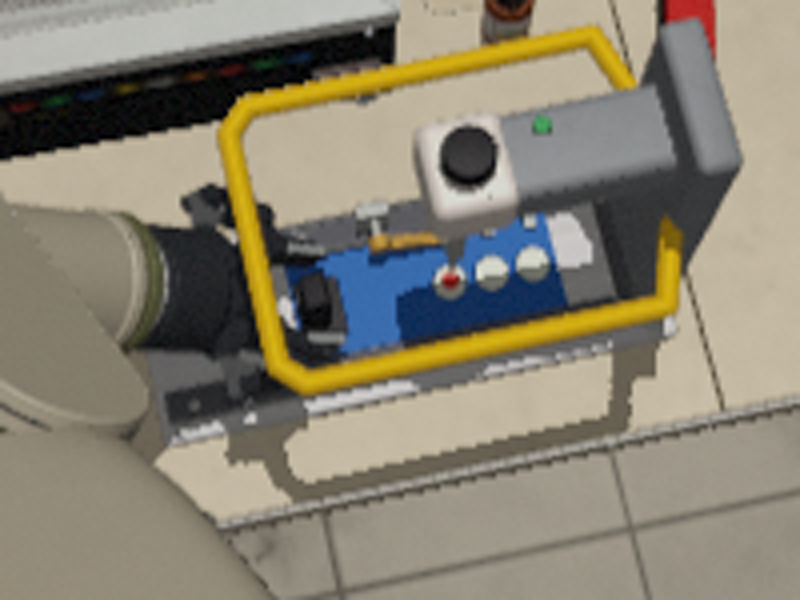

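Call:
apply_moves([
  {"translation": [0,0,-0.01],"twist": [0,0,0],"fingers": 0.2},
  {"translation": [0,0,-0.025],"twist": [0,0,0],"fingers": 0.2},
  {"translation": [0,0,-0.045],"twist": [0,0,0],"fingers": 0.2},
  {"translation": [0,0,-0.065],"twist": [0,0,0],"fingers": 0.2},
  {"translation": [0,0,-0.085],"twist": [0,0,0],"fingers": 0.2},
])

```text
time: 12.62
eef_pos: [503.7, 147.6, 159.1]
tool_rot: [-3.141, 0.734, 1.577]
ft_force: [-0.3, 0.5, -1.0]
gripper_width: 51.4
```

Call:
apply_moves([
  {"translation": [0,0,-0.02],"twist": [0,0,0],"fingers": 0.2},
  {"translation": [0,0,-0.045],"twist": [0,0,0],"fingers": 0.2},
  {"translation": [0,0,-0.07],"twist": [0,0,0],"fingers": 0.2},
  {"translation": [0,0,-0.095],"twist": [0,0,0],"fingers": 0.2},
  {"translation": [0,0,-0.11],"twist": [0,0,0],"fingers": 0.2},
])

```text
time: 13.03
eef_pos: [503.6, 222.6, 242.6]
tool_rot: [3.138, 0.732, 1.576]
ft_force: [0.5, 0.8, -0.0]
gripper_width: 51.1
```

```bash
python3 look.py 23 top side
```

```text
13.0333 gp tester [-2.275e+02  1.000e-01  2.024e+02] w 51.1 F [ 0.5  0.8 -0. ] T [ 0.29 -0.01  0.03] [3.138 0.732 1.576]
```

View pics/top23.png

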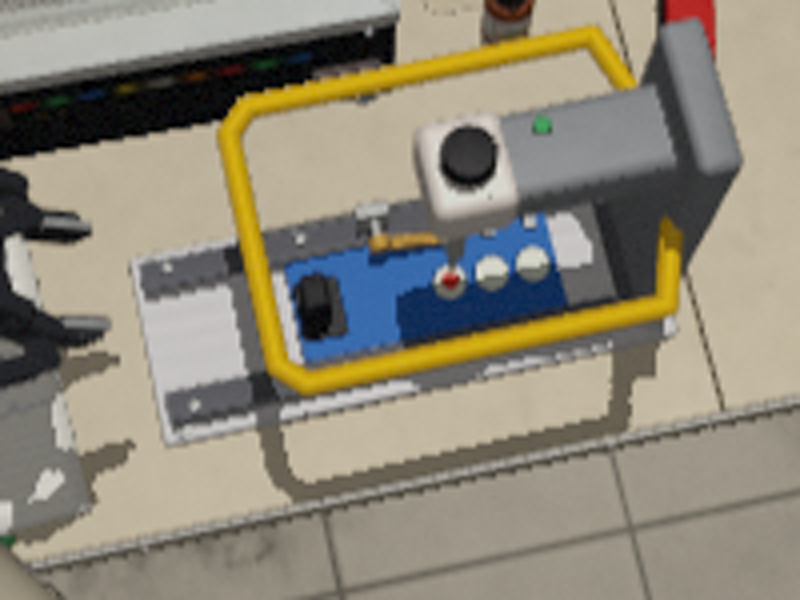

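View pics/side23.png

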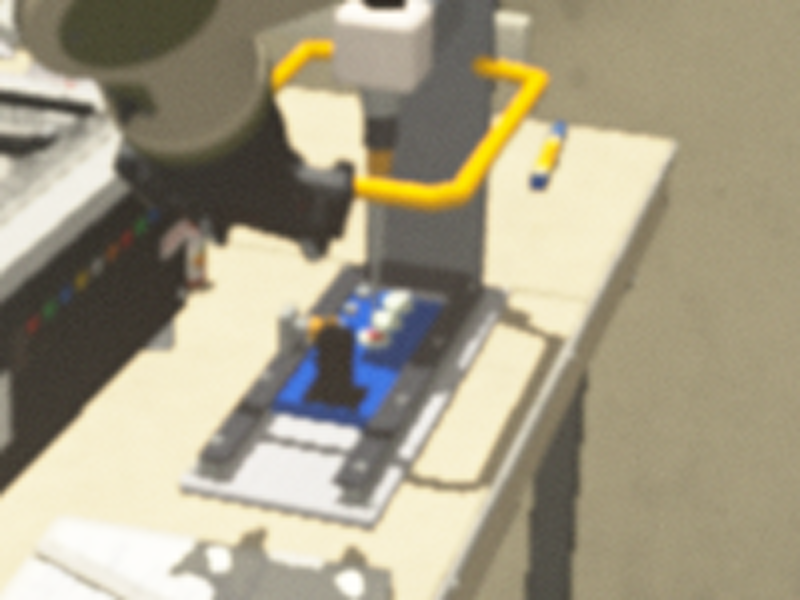

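```bash
python3 - <<'E'
import pickle,cv2
for n,(x,y) in(("side",(300,245)),("top",(305,240))):
    p=pickle.load(open(n+"23.pkl","rb"));im=p["pixels"][y:y+50,x:x+66,::-1];cv2.imwrite(f"pics/{n}z23.png",cv2.resize(im,None,fx=12,fy=12,interpolation=cv2.INTER_CUBIC))
E
```

```text
(no output)
```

View pics/sidez23.png

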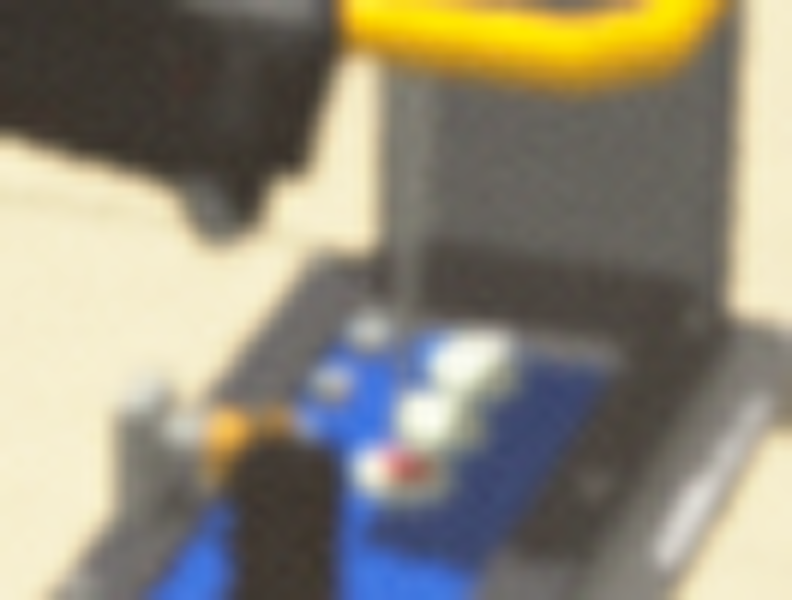

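View pics/topz23.png

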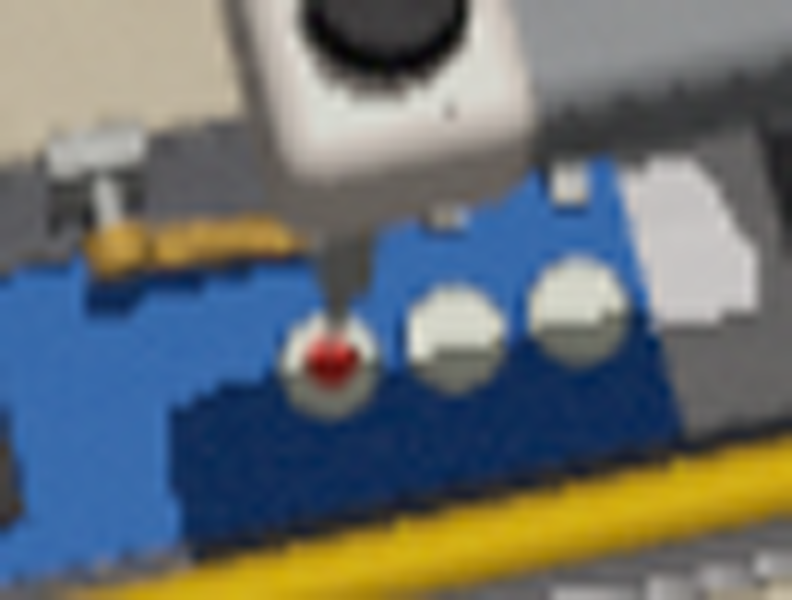

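```bash
python3 -c "
from rig import bot
print(bot.close_job())"
```

```text
the job is handed in; nothing more can be done
None
```

I pushed the slide in until the red-spotted sample, which lay in the rear pocket, was past the third click. I then drew it back against the pawl, let go, pulled the arm clear and handed the job in. It took about 13 s, and no verdict was reported.

- **Pushing in:** I took the grip with the tool leaned 42° and pushed about 92 mm. The red sample went roughly 6–7 mm beyond the needle before I drew it back.
- **Pawl:** While drawing back, the force rose from about 6 N of friction to 16 N as the slide all but stopped moving, so the pawl is holding the third tooth. I judged it to be down from that stop. The pawl's angle itself can't be measured.
- **Final pictures:** In both cameras the line of the needle runs down onto the red spot, which did not visibly move when I let go. All three samples look seated, the gripper is clear of everything, and the bystanders in the final close-up views are where they were. The mug was not in those views.
- **Disagreement:** The slide stopped about 3 mm further back than my camera-based estimate of where the needle is. The side camera was also 2–3 pixels off that estimate. I relied on the pawl stop and the needle as seen in the pictures instead.

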